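# Switch on a sauna heater control and hold its test dial at the third click

## Task

Get the sauna heater control into its full-power test: flip the red isolator lever over from the red dot to the green dot, then turn the black spring-return dial on the white control box clockwise, past its first two clicks to the third (handle on the orange mark) and no further. Finish while holding the dial there against its spring: do not let go. Leave the isolator on, and do not disturb the ceramic stone, the massage roller or the small oil bottle.

Things in the scene. Friction and masses are not known exactly. Their poses are not given: they have to be found in the camera images.
- isolator_lever (a joint): angle of the isolator's red toggle lever: 0 = off (leans 0.6 rad from upright towards the red dot), 1.2 = on (leans 0.6 rad from upright to the other side, over the green dot). It stays in both ends and snaps over the middle (0.6); at most about 4 N at its tip moves it. The isolator is a fixed grey box, 110 x 150 mm and 70 mm tall
- lever_tip (a point): the free end of the isolator lever; it moves with the lever. The lever is 90 mm long from hinge to tip: a 14 mm steel rod whose outer 34 mm is a red grip 22 mm thick
- lever_hinge (a point): the lever's hinge, in the middle of the isolator's top face (70 mm above the worktop). The hinge line is this frame's x axis (level); the lever swings in this frame's y-z plane, off leans to +y, on leans to -y. Does not move with the lever
- dial (a joint): angle of the dial, clockwise from above: 0 = at rest, clicks (detents) at 0.45, 0.90 and 1.35 (the third, orange mark), stop at 1.6. A spring turns it all the way back to 0 when released, from any click; turning takes 3 to 8 N on the handle at 60 mm from the axis
- dial_axis (a point): the dial's upright turning axis, at half the height of its handle, 118 mm above the worktop. Frame of the fixed white control box (200 x 240 mm, 85 mm tall): x across the box, away from its front; at rest the handle points 0.75 rad counter-clockwise (seen from above) from this x axis, at the third click 0.60 rad clockwise from it
- dial_handle (a point): a point in the middle of the dial's black bar handle, 60 mm out from the axis; it moves with the handle. The bar is 16 mm wide, stands from 101 to 135 mm above the worktop (17 mm either side of this point), and runs from the axis out to 78 mm; round the axis, below the bar, lies a disc of 68 mm diameter. The box's top is at 85 mm
- stone: the rough ceramic stove stone, 90 mm across, 51 mm tall; origin at the centre of its underside
- roller: the wooden back roller lying on the worktop at the right, 195 mm long, 50 mm tall; origin under its wheels, handle along its -x axis
- oil_bottle: a small amber bottle standing on the worktop at the left, 40 mm across, 85 mm tall; origin at the centre of its underside
Things that resemble listed ones, but are neither listed nor needed, are in the scene too. Leave any purple look-alike of the part that bears isolator_lever alone.

How it is judged:
On the way, in this order (a step that is already met when the one before it is completed fails the run):
1. the isolator lever is over at on (value of joint isolator_lever above 1.05 rad), for 0.2 s.
2. the dial is at its third click (value of joint dial between 1.17 and 1.53 rad and value of joint isolator_lever above 1.05 rad), for 0.3 s.
At the end, for the whole second after the job is handed in: The isolator lever is on (above 1.05 rad), and through the last second the fingers press the dial (over 1 N) and hold it still at the third click (1.17 to 1.53 rad) (all of step 2 and velocity of joint dial between -0.1 and 0.1 rad/s and contact force between the fingers and dial above 1 N); the arm keeps its last pose, push and grip.
It fails at once if a loose bystander was shoved (over 30 mm) (distance of any of stone, roller, oil_bottle from where it was at the start of the episode above 0.03 m).
It also fails if it takes over 48 s, if anything falls off the work surface, if the arm or the gripper's body presses on something with over 40 N, if the wrist force passes 120 N, or if a joint passes its speed limit or range.

## Robot

A 7-joint arm with a two-finger parallel gripper is mounted at the origin on the work surface. World frame = base frame: x ahead of the robot, y to its left, z up, the work surface at z = 0. Lengths are in m, angles in rad, forces in N, time in s.
With the tool pointing down it reaches from about 0.4 to 0.85 m from the base axis. Payload 4.5 kg.
Tool frame: the origin (TCP) lies at the centre of the arm's flange, where the gripper is bolted on; the fingertips stand 166 mm ahead of it and the grasp point (between the pads) lies 147 mm ahead of it; z points along the fingers, y is the line along which they close (so a half turn about z gives the same grasp; the last joint's range is limited). The gripper opens to 88 mm and grips with 3 to 60 N. Pads are 18 mm wide; open, the fingers measure 123 mm over their backs; the gripper's body (75 mm by 187 mm) begins 45 mm behind the grasp point.
Start: joints at [1.249, 0.689, -0.195, 1.565, 0.157, 0.902, -0.215], TCP at [0.218, -0.586, 0.405] pointing down, gripper open.
Joint ranges: [-3.01, 3.01], [-0.46, 2.08], [-1.47, 1.51], [0.13, 2.56], [-1, 4.14], [0.04, 2.09], [-2.66, 2.66]. Speed limits (rad/s): [2.57, 2.57, 3.14, 3.14, 3.14, 3.14, 3.14].

## Interface

Orientations are given as a unit quaternion [x, y, z, w].
In Python, from rig import read_state, capture, finish_job gives the robot as it stands. The module is installed in compiled form; this text tells all that it offers.
- The arm moves only by the tool move_arm, never from a script. Its argument "series" is text: rows parted by semicolons, each of 7 numbers parted by spaces: the opening in per cent of the stroke, from 0 (shut) to 100 (fully open), then the shift along the tool's x, y, z in mm, then the turn, a rotation vector about the tool's x, y, z in rad. In form: jaw dx dy dz ax ay az; .... A call has 1 to 20 rows; each row is the pose to reach, as a shift and turn from the pose commanded when the call began, along the tool's axes at that moment; what a row does not reach only later rows make up. A row lasts 1/12 s, in which the tool goes at most 41.7 mm and 7.16 degrees, less where a joint would pass 70% of its speed; a pose out of reach is approached as far as the arm can. A call with a gripper value outside its range is refused whole. The fingers move at their own pace and stop on an object; the grip force is fixed at half the most. Time passes only in rows, so rows that repeat a pose let the fingers close. It gives the time, the measured TCP pose, the force, the opening and the grip force at its end, in the units of the state.
- read_state(): the state, without advancing time (a new reading comes with each control period).
- capture(name): name is "side" or "top" or "wrist"; returns a dict with "color" (480x640x3 uint8, red, green, blue), "mtx" (3x3 intrinsics, pixels), "rvec" (rotation vector, rad) and "tvec" (3), from world to camera coordinates, as OpenCV has them. Camera axes: x right, y down, z forward; pixel columns grow to the right and rows downward; lengths in m; the calibration is good to about 2 mm. The wrist camera is an equidistant fisheye: a pixel r from the principal point sees the ray r / f radians off the axis. A picture is of the moment at which its call begins. There is no depth.
- finish_job(): hands the job in; it is judged then, once.
The state is a dict: "t": time; "q": joint angles; "joint_vel": joint speeds; "tau": joint torques, N m; "tool_pos": TCP position; "tcp_rot": TCP orientation; "contact_force": force on the tool from outside, world axes, zero at the start; "moment": the same for the moment, N m; "finger_gap": opening from 0.0 (shut) to 1.0 (fully open); "gripper_force": force on a finger pad.
Only numpy, scipy, OpenCV 4.12 (cv2) and the standard library are available. Lean on these libraries where they do the work, as an engineer would, in place of code of your own. Each camera call takes 0.05 s, during which the arm holds its last target. There are 200 camera calls.

## Working session

There is one attempt and no reset: what is moved stays moved. The work goes in short steps, Python scripts to look and compute and a tool call to move; the robot and the scene stay as the last step left them, time stands still between calls to the robot, and variables do not carry over. Pictures are saved under pics/ and viewed, at most 10 in all, crops included, and the job is handed in when it is done.

Besides the shell and the picture viewer there is one more tool, called after "Call:" in YAML: its name, and indented under it one key for each argument. move_arm: Moves the arm, as the interface text tells. Its arguments: {"type":"object","properties":{"series":{"type":"string"}},"required":["series"]}

```bash
mkdir -p pics
python3 - <<'E'
from rig import *
import cv2,pickle
s=read_state();print({k:s[k] for k in('t','tool_pos','tcp_rot','finger_gap','contact_force')})
d={}
for n in("side","top"):
    c=capture(n);d[n]=c;cv2.imwrite(f"pics/{n}0.png",c["color"][:,:,::-1]);print(n,c["mtx"].tolist(),c["rvec"],c["tvec"])
pickle.dump(d,open("c0.pkl","wb"))
E
```

```text
{'t': 0.0, 'tool_pos': array([ 0.21759115, -0.58556372,  0.40390969]), 'tcp_rot': array([ 9.84205699e-01,  1.77026359e-01, -2.25154919e-04, -8.71538351e-04]), 'finger_gap': 1.0009112217628016, 'contact_force': array([ 0.31533162, -0.55209627,  0.12486111])}
side [[472.5782613126933, 0.0, 322.99589047475314], [0.0, 472.5782613126933, 241.14456554622652], [0.0, 0.0, 1.0]] [ 0.3167128  -2.86982371  1.04721617] [0.53546595 0.17324618 1.08647193]
top [[452.19019097916464, 0.0, 318.5198277463796], [0.0, 452.19019097916464, 239.71600642711303], [0.0, 0.0, 1.0]] [ 2.09285829 -2.13339157  0.18030653] [0.02391349 0.54786063 1.17100751]
```

View pics/top0.png

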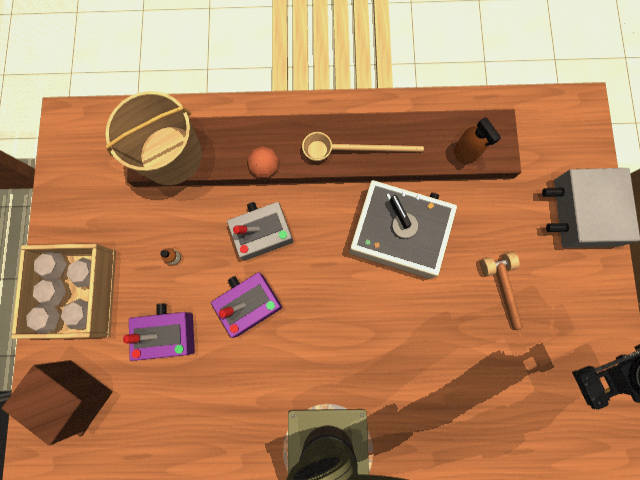

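View pics/side0.png

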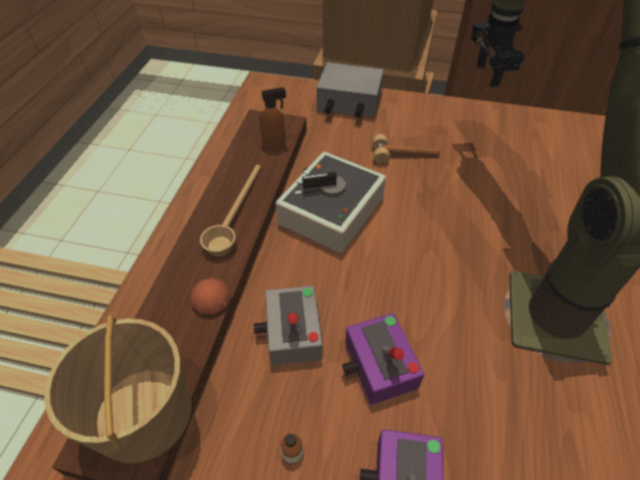

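The top view shows three isolators: grey at (260,231), purple at (246,304) and purple at (160,335). The grey one fits the description ("grey box"), and the purple ones are look-alikes. The white control box is at (405,228), with its black handle at (398,210). I'll confirm this in an enlarged crop.

```bash
python3 - <<'E'
import cv2,pickle,numpy as np
d=pickle.load(open("c0.pkl","rb"))
t=d["top"]["color"][:,:,::-1]
a=cv2.resize(t[190:270,220:300],(400,400),interpolation=cv2.INTER_CUBIC) # 5x
b=cv2.resize(t[175:280,345:460],None,fx=3.5,fy=3.5,interpolation=cv2.INTER_CUBIC)
o=np.zeros((400,400+b.shape[1],3),np.uint8);o[:,:400]=a;o[:min(400,b.shape[0]),400:]=b[:400]
cv2.imwrite("pics/crop1.png",o);print(o.shape)
E
cat > h.py <<'E'
import numpy as np,cv2
from scipy.spatial.transform import Rotation as R
def ray(c,u,v):
    Rm=cv2.Rodrigues(c["rvec"])[0];o=-Rm.T@c["tvec"]
    p=cv2.undistortPoints(np.array([[[u,v]]],float),c["mtx"],None)[0,0]
    return o,Rm.T@np.array([p[0],p[1],1])
def atz(c,u,v,z):
    o,d=ray(c,u,v);return o+d*(z-o[2])/d[2]
def proj(c,P): return cv2.projectPoints(np.atleast_2d(np.array(P,float)),c["rvec"],c["tvec"],c["mtx"],None)[0][:,0]
E
```

```text
(400, 802, 3)
```

View pics/crop1.png

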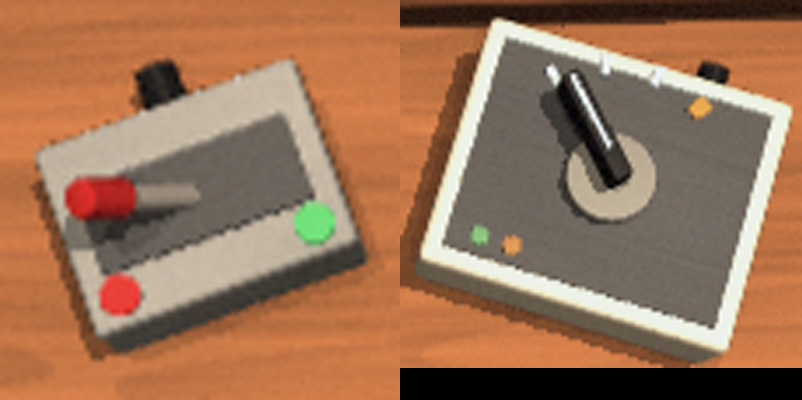

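The crop confirms the grey isolator. Its lever leans over the red dot: grip end at about crop (85,197), green dot at (315,222). The dial handle is at rest, with its tip at crop (572,75), disc centre at (611,178) and the orange mark at (700,107). Next I'll convert these to positions.

Run:
```python
import pickle;from h import *
d=pickle.load(open("c0.pkl","rb"));c=d["top"];s=d["side"]
fa=lambda x,y:((x+.5)/5-.5+220,(y+.5)/5-.5+190)
fb=lambda x,y:((x-400+.5)/3.5-.5+345,(y+.5)/3.5-.5+175)
np.set_printoptions(precision=4,suppress=True)
P=np.array([atz(c,*fa(*p),.07) for p in [(38,153),(292,60),(363,245),(100,335)]])
print("iso",P,P.mean(0),[np.linalg.norm(P[i]-P[i-1]) for i in range(4)])
print("red,green",atz(c,*fa(120,295),.07),atz(c,*fa(315,222),.07))
print("tip",atz(c,*fa(80,197),.07+.09*np.cos(.6)), "rod base",atz(c,*fa(195,192),.075))
Q=np.array([atz(c,*fb(*p),.085) for p in [(498,20),(791,107),(724,345),(423,255)]])
print("box",Q,Q.mean(0),[np.linalg.norm(Q[i]-Q[i-1]) for i in range(4)])
print("disc",atz(c,*fb(611,177),.1),"htip",atz(c,*fb(573,76),.135),"orange",atz(c,*fb(700,107),.085),"white",atz(c,*fb(553,75),.085))
for i in range(4):
  print("edge ang iso",np.arctan2(*(P[i]-P[i-1])[[1,0]]),"box",np.arctan2(*(Q[i]-Q[i-1])[[1,0]]))
print("side check iso", proj(s,P).tolist(),"box",proj(s,Q).tolist())
```

```text
iso [[0.6037 0.2587 0.07  ]
 [0.6525 0.1213 0.07  ]
 [0.5493 0.0833 0.07  ]
 [0.5036 0.2235 0.07  ]] [0.5773 0.1717 0.07  ] [np.float64(0.1060689562587966), np.float64(0.1458129967930409), np.float64(0.10989961177312801), np.float64(0.1474664384662993)]
red,green [0.5249 0.2131 0.07  ] [0.5624 0.109  0.07  ]
tip [0.5625 0.2202 0.1443] rod base [0.5792 0.1727 0.075 ]
box [[ 0.7015 -0.1357  0.085 ]
 [ 0.6274 -0.3545  0.085 ]
 [ 0.4474 -0.2919  0.085 ]
 [ 0.5194 -0.0724  0.085 ]] [ 0.5739 -0.2136  0.085 ] [np.float64(0.192841961660555), np.float64(0.23100089853074895), np.float64(0.19047150769093318), np.float64(0.23098263498021182)]
disc [ 0.5727 -0.213   0.1   ] htip [ 0.6411 -0.1832  0.135 ] orange [ 0.6289 -0.2859  0.085 ] white [ 0.6567 -0.1758  0.085 ]
edge ang iso 0.33792987297730875 box -0.33416639046591157
edge ang iso -1.2295351676857715 box -1.897720891581807
edge ang iso -2.7889526473208237 box 2.8071763687804943
edge ang iso 1.8861223774387994 box 1.254135668108891
side check iso [[268.6222274451162, 350.1142321552229], [265.36888910822654, 290.3157014180996], [314.68567710090105, 284.9493335742688], [320.90681508553104, 344.5288659491663]] box [[275.94675436747553, 201.4430407484127], [323.027316285904, 151.6515407128192], [383.5521504235365, 175.88451235180804], [341.47682294305025, 231.5596236224081]]
```

Run:
```python
import pickle;from h import *
d=pickle.load(open("c0.pkl","rb"))
t=d["side"]["color"][:,:,::-1]
a=cv2.resize(t[270:370,240:340],(400,400),interpolation=cv2.INTER_CUBIC)
b=cv2.resize(t[145:260,270:390],(400,383),interpolation=cv2.INTER_CUBIC)
o=np.zeros((400,800,3),np.uint8);o[:,:400]=a;o[:383,400:]=b
cv2.imwrite("pics/crop2.png",o)
```

```text
(no output)
```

View pics/crop2.png

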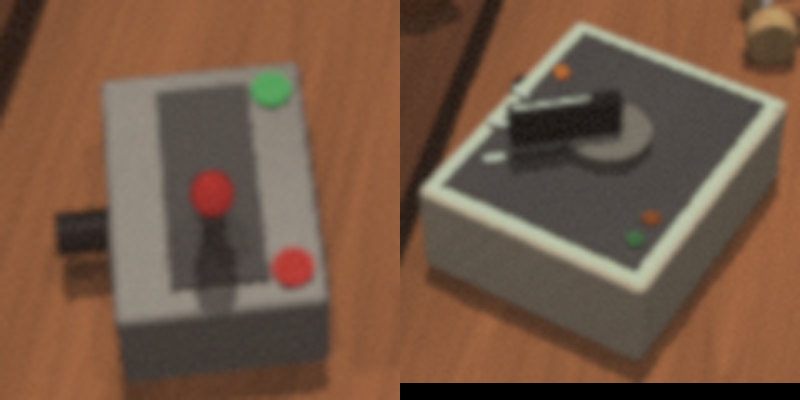

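```bash
cat >> h.py <<'E'
def rel(T,pos,yawrot=0,T0rot=None):
    "shift mm + rotvec in tool axes to reach world pos; yawrot = turn about world z"
    s=T;Rt=R.from_quat(s["tcp_rot"])
    return np.r_[Rt.inv().apply(np.array(pos)-s["tool_pos"])*1000, Rt.inv().apply([0,0,yawrot])]
E
python3 - <<'E'
from h import *;from rig import *
np.set_printoptions(precision=2,suppress=True)
s=read_state();H=np.array([.578,.172]);u=np.array([-.328,.945])
for n,p in [("via",[.45,-.2,.40]),("above",[*(H+.105*u),.38]),("A",[*(H+.105*u),.286]),("push",[*(H-.003*u),.286])]: print(n,p,rel(s,p))
E
```

```text
via [0.45, -0.2, 0.4] [ 352.19 -280.46    4.42    0.      0.      0.  ]
above [np.float64(0.5435599999999999), np.float64(0.271225), 0.38] [ 604.07 -689.53   25.04    0.      0.      0.  ]
A [np.float64(0.5435599999999999), np.float64(0.271225), 0.286] [ 604.08 -689.39  119.04    0.      0.      0.  ]
push [np.float64(0.5789839999999999), np.float64(0.16916499999999998), 0.286] [ 601.72 -581.38  118.87    0.      0.      0.  ]
```

Call:
move_arm:
  series: "0 352 -280 4 0 0 0;0 352 -280 4 0 0 0;0 352 -280 4 0 0 0;0 352 -280 4 0 0 0;0 352 -280 4 0 0 0;0 352 -280 4 0 0 0;0 352 -280 4 0 0 0;0 352 -280 4 0 0 0;0 352 -280 4 0 0 0;0 352 -280 4 0 0 0;0 352 -280 4 0 0 0;0 352 -280 4 0 0 0;0 352 -280 4 0 0 0;0 352 -280 4 0 0 0"

```text
t: 1.27
tool_pos: [0.4497, -0.2013, 0.4005]
tcp_rot: [0.984, 0.177, -0.001, 0.0]
contact_force: [-0.7, -1.1, 0.0]
finger_gap: 0.003
gripper_force: 0.0
```

Run:
```python
from h import *;from rig import *
np.set_printoptions(precision=3,suppress=True)
s=read_state();H=np.array([.578,.172]);u=np.array([-.328,.945]);print(s["q"],s["tool_pos"])
for n,p in [("above",[*(H+.105*u),.38]),("A",[*(H+.105*u),.286]),("push",[*(H-.003*u),.286])]: print(n,rel(s,p))
```

```text
[ 0.423  0.525 -0.148  1.962  0.122  0.664 -1.017] [ 0.45  -0.201  0.4  ]
above [ 252.453 -410.281   20.118    0.       0.       0.   ]
A [ 252.576 -410.286  114.118    0.       0.       0.   ]
push [ 250.267 -302.278  114.127    0.       0.       0.   ]
```

Call:
move_arm:
  series: "0 252 -410 20 0 0 0;0 252 -410 20 0 0 0;0 252 -410 20 0 0 0;0 252 -410 20 0 0 0;0 252 -410 20 0 0 0;0 252 -410 20 0 0 0;0 252 -410 20 0 0 0;0 252 -410 20 0 0 0;0 252 -410 20 0 0 0;0 252 -410 20 0 0 0;0 252 -410 20 0 0 0;0 252 -410 20 0 0 0;0 252 -410 20 0 0 0;0 252 -410 20 0 0 0;0 252 -410 50 0 0 0;0 252 -410 80 0 0 0;0 252 -410 114 0 0 0;0 252 -410 114 0 0 0;0 252 -410 114 0 0 0"

```text
t: 2.85
tool_pos: [0.5437, 0.2682, 0.2858]
tcp_rot: [0.985, 0.175, -0.002, 0.002]
contact_force: [0.7, 0.8, 1.1]
finger_gap: 0.001
gripper_force: 0.0
```

Run:
```python
from h import *;from rig import *
np.set_printoptions(precision=3,suppress=True)
s=read_state();H=np.array([.578,.172]);u=np.array([-.328,.945]);print(s["q"],s["tool_pos"])
for n,p in [("A",[*(H+.105*u),.286]),("push",[*(H-.003*u),.286])]: print(n,rel(s,p))
c=capture("side")["color"][200:480,200:500,::-1]
cv2.imwrite("pics/a.png",cv2.resize(c,None,fx=2,fy=2))
```

```text
[-0.501  0.819 -0.059  1.725  0.079  0.605 -1.826] [0.544 0.268 0.286]
A [ 0.941 -2.921 -0.241  0.     0.     0.   ]
push [ -1.001 105.094   0.041   0.      0.      0.   ]
```

View pics/a.png

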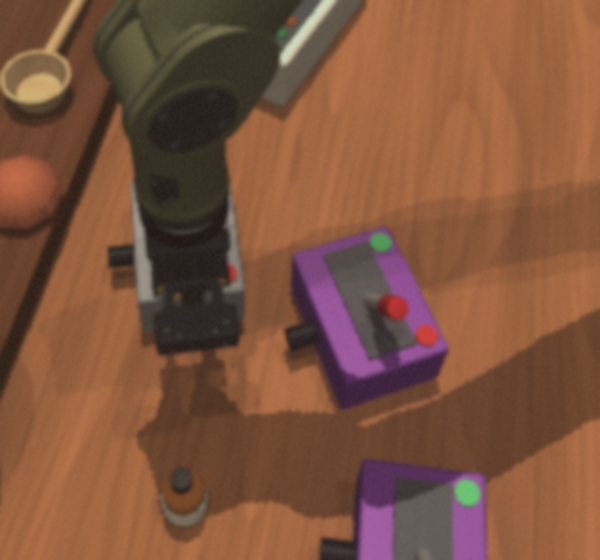

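The gripper is over the grey isolator's red-dot end (around (195,330) in the picture), clear of the bottle at (183,495) and the purple boxes. Now I'll push the lever over.

Call:
move_arm:
  series: "0 -1 15 0 0 0 0;0 -1 30 0 0 0 0;0 -1 42 0 0 0 0;0 -1 54 0 0 0 0;0 -1 66 0 0 0 0;0 -1 78 0 0 0 0;0 -1 90 0 0 0 0;0 -1 100 0 0 0 0;0 -1 106 0 0 0 0;0 -1 106 0 0 0 0;0 -1 106 0 0 0 0;0 -1 60 0 0 0 0;0 -1 60 0 0 0 0;0 -1 60 -60 0 0 0;0 -1 60 -110 0 0 0;0 -1 60 -110 0 0 0;0 -1 60 -110 0 0 0;0 -1 60 -110 0 0 0"

```text
t: 4.4
tool_pos: [0.5634, 0.2159, 0.3982]
tcp_rot: [0.984, 0.178, 0.002, -0.001]
contact_force: [-0.5, -0.6, -0.7]
finger_gap: 0.006
gripper_force: 0.0
```

Run:
```python
from h import *;from rig import *
np.set_printoptions(precision=3,suppress=True)
s=read_state();print(s["t"],s["tool_pos"])
print("via",rel(s,[.6,-.05,.396]),"dial above",rel(s,[.628,-.188,.396]))
```

```text
4.4 [0.563 0.216 0.398]
via [-58.784 261.937   1.76    0.      0.      0.   ] dial above [-80.859 401.007   1.571   0.      0.      0.   ]
```

Call:
move_arm:
  series: "60 -81 401 2 0 0 -0.06;60 -81 401 2 0 0 -0.06;60 -81 401 2 0 0 -0.06;60 -81 401 2 0 0 -0.06;60 -81 401 2 0 0 -0.06;60 -81 401 2 0 0 -0.06;60 -81 401 2 0 0 -0.06;60 -81 401 2 0 0 -0.06;60 -81 401 2 0 0 -0.06;60 -81 401 2 0 0 -0.06;60 -81 401 2 0 0 -0.06;60 -81 401 2 0 0 -0.06;60 -81 401 2 0 0 -0.06;60 -81 401 2 0 0 -0.06"

```text
t: 5.57
tool_pos: [0.6273, -0.1867, 0.3937]
tcp_rot: [0.978, 0.208, -0.001, -0.001]
contact_force: [0.1, 0.2, -0.1]
finger_gap: 0.6
gripper_force: 0.0
```

Run:
```python
from h import *;from rig import *
import pickle
np.set_printoptions(precision=3,suppress=True)
s=read_state();print(s["t"],s["tool_pos"],s["q"],"tool y ang",np.arctan2(*R.from_quat(s["tcp_rot"]).as_matrix()[[1,0],1]))
a=capture("top")["color"][180:280,215:315,::-1];b=capture("wrist");pickle.dump(b,open("w.pkl","wb"))
cv2.imwrite("pics/iso.png",np.hstack([cv2.resize(a,(320,320)),cv2.resize(b["color"][:,:,::-1],(427,320))]))
print("down",rel(s,[.628,-.188,.268]))
```

```text
5.5667 [ 0.627 -0.187  0.394] [ 0.301  0.741 -0.155  1.48   0.127  0.933 -1.042] tool y ang -1.1513624392287363
down [  0.195   1.846 125.681   0.      0.      0.   ]
```

View pics/iso.png

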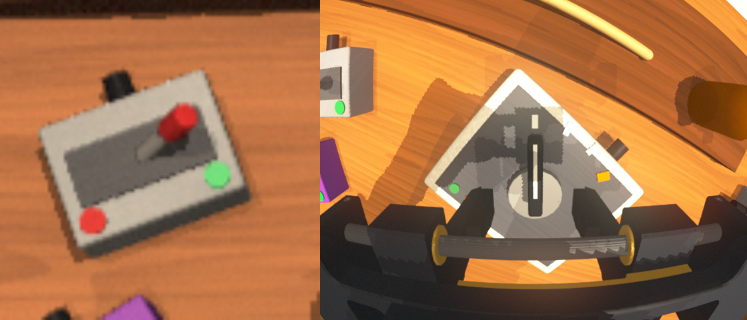

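The lever now leans over to the green side (tip at (183,117), green dot at (217,175)). In the wrist view the dial handle is centred between the fingers (x≈535). Next I'll descend and grip it.

Call:
move_arm:
  series: "60 0 2 40 0 0 0;60 0 2 75 0 0 0;60 0 2 100 0 0 0;60 0 2 115 0 0 0;60 0 2 126 0 0 0;60 0 2 126 0 0 0;60 0 2 126 0 0 0;0 0 2 126 0 0 0;0 0 2 126 0 0 0;0 0 2 126 0 0 0;0 0 2 126 0 0 0;0 0 2 126 0 0 0;0 0 2 126 0 0 0;0 0 2 126 0 0 0"

```text
t: 6.83
tool_pos: [0.628, -0.1899, 0.2692]
tcp_rot: [0.978, 0.207, -0.0, -0.001]
contact_force: [-1.6, 4.3, 4.7]
finger_gap: 0.177
gripper_force: 29.9
```

Run:
```python
from h import *;from rig import *
np.set_printoptions(precision=3,suppress=True)
s=read_state();M=R.from_quat(s["tcp_rot"]).as_matrix();print(s["t"],s["tool_pos"],s["contact_force"],s["moment"],s["finger_gap"],s["gripper_force"],"tool y ang",np.arctan2(M[1,1],M[0,1]))
p=s["tool_pos"];A=np.array([.573,-.213,p[2]]);print("r",np.linalg.norm(p-A))
for th in np.arange(.1,1.36,.125): 
    q=A+R.from_rotvec([0,0,-th]).apply(p-A);print(round(th,3),rel(s,q,-th))
```

```text
6.8333 [ 0.628 -0.19   0.269] [-1.642  4.309  4.707] [ 0.801  0.485 -0.048] 0.17698006717733478 29.9117584945634 tool y ang -1.154165845849425
r 0.05960830516485305
0.1 [-0.409  5.944 -0.012 -0.     0.     0.1  ]
0.225 [-1.752 13.268 -0.028 -0.     0.     0.225]
0.35 [-3.997 20.368 -0.043 -0.     0.001  0.35 ]
0.475 [-7.109 27.133 -0.057 -0.     0.001  0.475]
0.6 [-11.041  33.456  -0.07   -0.      0.001   0.6  ]
0.725 [-15.73   39.24   -0.083  -0.      0.002   0.725]
0.85 [-21.104  44.394  -0.094  -0.      0.002   0.85 ]
0.975 [-27.079  48.839  -0.104  -0.      0.002   0.975]
1.1 [-33.561  52.503  -0.112  -0.      0.002   1.1  ]
1.225 [-40.449  55.331  -0.118  -0.      0.003   1.225]
1.35 [-47.636  57.278  -0.123  -0.      0.003   1.35 ]
```

Call:
move_arm:
  series: "0 0 6 0 0 0 0.1;0 -2 13 0 0 0 0.225;0 -4 20 0 0 0 0.35;0 -7 27 0 0 0 0.475;0 -11 33 0 0 0 0.6;0 -16 39 0 0 0 0.725;0 -16 39 0 0 0 0.725;0 -16 39 0 0 0 0.725"

```text
t: 7.5
tool_pos: [0.6297, -0.2322, 0.2691]
tcp_rot: [0.988, -0.152, 0.0, -0.001]
contact_force: [-1.1, 3.2, 5.1]
finger_gap: 0.182
gripper_force: 29.9
```

Run:
```python
from h import *;from rig import *
np.set_printoptions(precision=3,suppress=True)
s=read_state();M=R.from_quat(s["tcp_rot"]).as_matrix();p=s["tool_pos"];print(s["t"],s["q"],p,s["contact_force"],s["moment"],s["finger_gap"],s["gripper_force"],"tool y ang",np.arctan2(M[1,1],M[0,1]))
A=np.array([.573,-.213,p[2]]);print("r",np.linalg.norm(p-A),"handle ang",np.arctan2(*(p-A)[[1,0]]))
for th in np.arange(.125,.7,.125): 
    q=A+R.from_rotvec([0,0,-th]).apply(p-A);print(round(th,3),rel(s,q,-th))
```

```text
7.5 [ 0.257  0.914  0.054  1.524 -0.068  0.704 -1.534] [ 0.63  -0.232  0.269] [-1.109  3.196  5.079] [ 0.739  0.175 -0.043] 0.1816571958378809 29.912627767771482 tool y ang -1.8761978154822412
r 0.059820582520413224 handle ang -0.3267333150890388
0.125 [-0.626  7.446 -0.01  -0.     0.     0.125]
0.25 [-2.175 14.757 -0.02  -0.     0.     0.25 ]
0.375 [-4.623 21.817 -0.031 -0.     0.001  0.375]
0.5 [-7.933 28.517 -0.04  -0.     0.001  0.5  ]
0.625 [-12.052  34.752  -0.05   -0.      0.001   0.625]
```

Call:
move_arm:
  series: "0 -1 7 0 0 0 0.125;0 -2 15 0 0 0 0.25;0 -5 22 0 0 0 0.375;0 -8 28 0 0 0 0.5;0 -12 34 0 0 0 0.61;0 -12 34 0 0 0 0.61;0 -12 34 0 0 0 0.61;0 -12 34 0 0 0 0.61;0 -12 34 0 0 0 0.61;0 -12 34 0 0 0 0.61;0 -12 34 0 0 0 0.61;0 -12 34 0 0 0 0.61"

```text
t: 8.5
tool_pos: [0.6082, -0.2616, 0.2692]
tcp_rot: [0.896, -0.443, 0.001, -0.001]
contact_force: [4.4, 4.0, 4.5]
finger_gap: 0.174
gripper_force: 29.9
```

Run:
```python
from h import *;from rig import *
np.set_printoptions(precision=3,suppress=True)
s=read_state();M=R.from_quat(s["tcp_rot"]).as_matrix();p=s["tool_pos"];print(s["t"],s["q"],p,s["joint_vel"],s["contact_force"],s["moment"],s["finger_gap"],s["gripper_force"],"tool ang",np.arctan2(M[1,1],M[0,1])+np.pi/2)
A=np.array([.573,-.213,p[2]]);print("handle ang",np.arctan2(*(p-A)[[1,0]]))
b=capture("wrist")["color"][:,:,::-1];a=capture("top")["color"][170:290,210:470,::-1]
cv2.imwrite("pics/end.png",np.vstack([cv2.resize(a,(520,240)),cv2.resize(b,(520,360),interpolation=cv2.INTER_AREA)]))
```

```text
8.5 [ 0.229  0.916  0.209  1.561 -0.262  0.691 -1.928] [ 0.608 -0.262  0.269] [-0.     0.001  0.002  0.     0.     0.001 -0.001] [4.448 3.958 4.498] [ 1.02  -0.763 -0.03 ] 0.17442731510111334 29.91087131202221 tool ang -0.9179806516541054
handle ang -0.9440268086742025
```

View pics/end.png

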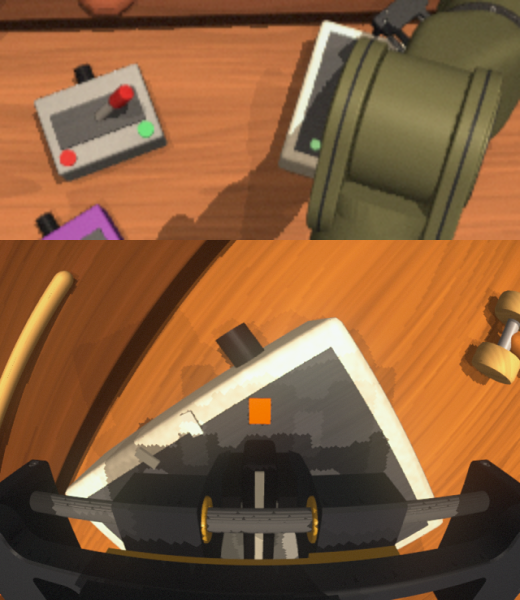

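The handle is gripped and points straight at the orange mark (handle x≈260, mark at (260,411)). The isolator is still on. The dial measures about 1.35 rad, is steady, and the pads press at 30 N.

```bash
python3 -c "
from rig import *
print(finish_job())"
```

```text
the job is handed in; nothing more can be done
None
```

I handed the job in at about 8.5 s: the isolator is on (lever over the green dot), and the gripper is holding the dial still at the third click, on the orange mark. I kept the arm clear of the stone, roller and oil bottle, and the hand-in returned no score.

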